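# Start a half-vacuum run on the control box

## Task

Start a half-vacuum run on the grey control box: with the rod still pushed in, press the blue key right down and let it up, then pull the rod by its black knob out to its middle click and let go. After that press the yellow key right down and let it up, and last press the green key until it stays down. Press one key at a time and leave the red stop key alone.

Things in the scene. Friction and masses are not known exactly. Their poses are not given: they have to be found in the camera images.
- control_box: grey control box, fixed to the worktop, 110 (its x) x 240 (its y) x 70 mm high, with a 7 mm higher dark display strip on its far half. Origin at the centre of its underside; its z is up. Its four keys stand in a row along its y, 22 mm towards its -x side; any colour may be in any of the four places. The rod comes out of its +y end (the robot's left).
- rod (a joint): selector rod, travel in m: 0 pushed in, 0.040 pulled right out along the control box's +y. Spring clicks hold it at 0, 0.020 (the middle click) and 0.040; about 6 N pulls it off any click; let go within about 7 mm of a click it goes to that click. It starts pushed in.
- knob (a point): centre of the rod's black knob, a round bar 28 mm across and 28 mm long, lying along the control box's y with its axis 45 mm above the worktop. When the rod is pushed in, this point is 50 mm off the box's end face (170 mm from the box's origin along its +y), on a steel rod 10 mm thick. It moves with the rod.
- key_blue (a joint): travel of the blue key in m: 0 up, 0.008 fully down. Fully down takes 4 N.
- key_blue_top (a point): centre of the top face of the blue key, a round key, 28 mm across, that stands 16 mm over the control box's top when up, inside a flat black collar 38 mm across and 4 mm high; 54 mm from its neighbours. It springs back. It is pressed straight down.
- key_yellow (a joint): travel of the yellow key in m: 0 up, 0.008 fully down. Fully down takes 4 N.
- key_yellow_top (a point): centre of the top face of the yellow key, a round key, 28 mm across, that stands 16 mm over the control box's top when up, inside a flat black collar 38 mm across and 4 mm high; 54 mm from its neighbours. It springs back. It is pressed straight down.
- key_green (a joint): travel of the green key in m: 0 up, 0.008 fully down.
- key_green_top (a point): centre of the top face of the green key, a round key, 28 mm across, that stands 16 mm over the control box's top when up, inside a flat black collar 38 mm across and 4 mm high; 54 mm from its neighbours. It takes about 4 N over the first half of its travel, then gives way; pushed to the bottom it locks and stays down, and pushing it again changes nothing. It is pressed straight down.
- key_red (a joint): travel of the red key in m: 0 up, 0.008 fully down. Fully down takes 4 N.
- key_red_top (a point): centre of the top face of the red key, a round key, 28 mm across, that stands 16 mm over the control box's top when up, inside a flat black collar 38 mm across and 4 mm high; 54 mm from its neighbours. It springs back; the stop key, to be left alone. It is pressed straight down.

How it is judged:
By the outcome, as a careful person would: the job done as asked, in the order asked, and still so for the second after the job is handed in, with the robot touching nothing.
It also fails if it takes over 51 s, if anything falls off the work surface, if the arm or the gripper's body presses on something with over 40 N, if the wrist force passes 120 N, or if a joint passes its speed limit or range.

## Robot

A 7-joint arm with a two-finger parallel gripper is mounted at the origin on the work surface; the furniture and walls round the work are solid. World frame = base frame: x ahead of the robot, y to its left, z up, the work surface at z = 0. Lengths are in m, angles in rad, forces in N, time in s.
With the tool pointing down it reaches from about 0.35 to 0.775 m from the base axis. Payload 3.1 kg.
Tool frame: the origin (TCP) lies at the very end of the fingers, on their centre line; the grasp point (between the pads) lies 19 mm behind it; z points along the fingers, y is the line along which they close (so a half turn about z gives the same grasp; the last joint's range is limited). The gripper opens to 85 mm and grips with 20 to 120 N. Pads are 22 mm wide; open, the fingers measure 114 mm over their backs; the gripper's body (76 mm by 85 mm) begins 54 mm behind the grasp point. The pads swing forward as they close: fully open they stand 13 mm farther back than shut.
Start: joints at [-1.212, 0.311, 0.014, 1.512, -0.004, 1.319, -0.027], TCP at [0.215, 0.506, 0.209] pointing down, gripper open.
Joint ranges: [-2.7, 2.7], [-0.3, 1.91], [-1.27, 1.3], [0.12, 2.57], [-1.44, 4.58], [0.2, 2.03], [-3.05, 3.05]. Speed limits (rad/s): [2.79, 2.79, 3.14, 3.14, 3.14, 3.14, 3.14].

## Interface

Orientations are given as a unit quaternion [x, y, z, w].
In Python, from rig import ctrl gives the robot as it stands.
- The arm moves only by the tool apply_moves, never from a script. Its argument "commands" is a list of rows, each an object with "slide": the shift along the tool's x, y, z in cm, a list of three; "turn": the turn about the tool's z in units of 6 degrees (1.0 is 6 degrees). In form: [{"slide": [x, y, z], "turn": turn}, ...]. A call has 1 to 12 rows; each row is the pose to reach, as a shift and turn from the pose commanded when the call began, along the tool's axes at that moment; what a row does not reach only later rows make up. A row lasts 1/12 s, in which the tool goes at most 41.7 mm and 7.16 degrees, less where a joint would pass 70% of its speed; a pose out of reach is approached as far as the arm can. A call with a gripper value outside its range is refused whole. "jaw" is the gripper command: -1 is shut, 1 is fully open, values between are in proportion, set as the call begins (left out, the last holds). The fingers move at their own pace and stop on an object; "force" is the grip in N (left out, the last holds). Time passes only in rows, so rows that repeat a pose let the fingers close. It gives the time, the measured TCP pose, the force, the opening and the grip force at its end, in the units of the state.
- ctrl.sense(): the state, without advancing time (a new reading comes with each control period).
- ctrl.read_camera(name): name is "scene" or "side" or "wrist"; returns (picture, depth): 420x560x3 uint8, blue, green, red; 420x560 float32, m along the optical axis (not along the pixel's ray), 0 where there is no reading.
- ctrl.camera_params(name): a dict with "fx", "fy", "cx", "cy" (pixels), "cam_to_world" (4x4, takes a point from camera to world coordinates). Camera axes: x right, y up, looking along -z (the intrinsics and any distortion apply to the point x, -y, -z); pixel columns grow to the right and rows downward; lengths in m; the calibration is good to about 2 mm. A picture is of the moment at which its call begins: read the wrist's pose just before it. camera_params takes no time and is no camera call; for the wrist camera it gives the pose at the moment of the call.
- ctrl.close_job(): hands the job in; it is judged then, once.
The state is a dict: "time": time; "joint_pos": joint angles; "qd": joint speeds; "joint_torque": joint torques, N m; "position": TCP position; "eef_rot": TCP orientation; "ft_force": force on the tool from outside, world axes, zero at the start; "moment": the same for the moment, N m; "finger_gap": finger opening in m; "gripper_force": force on a finger pad.
Only numpy, scipy, OpenCV 4.12 (cv2) and the standard library are available. Lean on these libraries where they do the work, as an engineer would, in place of code of your own. Each camera call takes 0.05 s, during which the arm holds its last target. There are 200 camera calls.

## Working session

There is one attempt and no reset: what is moved stays moved. The work goes in short steps, Python scripts to look and compute and a tool call to move; the robot and the scene stay as the last step left them, time stands still between calls to the robot, and variables do not carry over. Pictures are saved under pics/ and viewed, at most 10 in all, crops included, and the job is handed in when it is done.

Besides the shell and the picture viewer there is one more tool, called after "Request:" as name([rows], argument=value, ...), one row to a line, values as JSON. apply_moves: Moves the arm, as the interface text tells. Its arguments: {"type":"object","properties":{"commands":{"type":"array","items":{"type":"object","properties":{"slide":{"type":"array","items":{"type":"number"}},"turn":{"type":"number"}}}},"jaw":{"type":"number"},"force":{"type":"number"}},"required":["commands"]}

```bash
mkdir -p pics; cat > h.py <<'E'
import numpy as np, cv2
from rig import ctrl
def save(n):
    im,d=ctrl.read_camera(n); p=ctrl.camera_params(n)
    cv2.imwrite(f'pics/{n}0.png',im); np.savez(f'{n}.npz',im=im,d=d,**{k:np.array(v) for k,v in p.items() if v is not None and not isinstance(v,str)})
    return p
def pt(n,u,v,z=None):
    f=np.load(n+'.npz'); T=f['cam_to_world']; 
    r=np.array([(u-f['cx'])/f['fx'],-(v-f['cy'])/f['fy'],-1.])
    if z is None: 
        dd=f['d'][int(v)-1:int(v)+2,int(u)-1:int(u)+2]; s=np.median(dd)
        return T[:3,:3]@r*s+T[:3,3]
    w=T[:3,:3]@r; return T[:3,3]+w*(z-T[2,3])/w[2]
E
python3 - <<'E'
from h import *
for n in('scene','side'):
    p=save(n); print({k:v for k,v in p.items() })
s=ctrl.sense(); print(s)
E
```

```text
{'fx': 386.9120369737516, 'fy': 386.9120369737516, 'cx': 282.8449963242613, 'cy': 208.7200156698087, 'cam_to_world': array([[ 0.73565542,  0.48453682, -0.47332353,  0.10402363],
       [-0.67724448,  0.53883138, -0.50099966, -0.32115331],
       [ 0.01228879,  0.68911887,  0.72454411,  0.71085739],
       [ 0.        ,  0.        ,  0.        ,  1.        ]])}
{'fx': 518.4904596293919, 'fy': 518.4904596293919, 'cx': 282.27194191435643, 'cy': 213.41904492361903, 'cam_to_world': array([[ 0.93217065,  0.22086677, -0.28683749,  0.2442832 ],
       [-0.36148659,  0.61083993, -0.70441609, -0.51880273],
       [ 0.01962968,  0.76032391,  0.64924743,  0.62895349],
       [ 0.        ,  0.        ,  0.        ,  1.        ]])}
{'time': 0.1, 'joint_pos': array([-1.21167118,  0.31164633,  0.01399505,  1.51295642, -0.00440459,
        1.31923199, -0.02721349]), 'qd': array([-0.00078016, -0.00206531, -0.00099427, -0.00305428,  0.0007835 ,
        0.00024497,  0.00055339]), 'joint_torque': array([ 1.13720434e-03, -3.80851328e+01,  1.46939750e-01, -2.31240267e+01,
        1.25126439e-02,  8.13198276e-03, -1.61580675e-05]), 'position': array([0.21429805, 0.50572709, 0.20780533]), 'eef_rot': array([ 1.99044307e-01,  9.79989868e-01, -1.09140116e-03, -1.76899929e-04]), 'ft_force': array([ 0.18983391, -0.40387984,  0.15528954]), 'moment': array([ 0.01438799, -0.04460054,  0.04210405]), 'gripper_force': 0.0, 'finger_gap': 0.08525206469971644}
```

View pics/scene0.png

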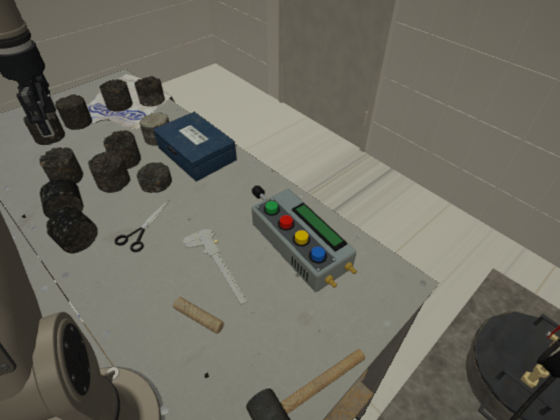

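View pics/side0.png

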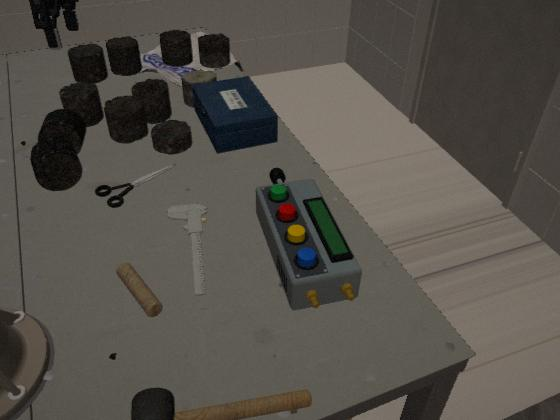

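Both views show the box with keys from +y to -y: green, red, yellow, blue. In the side view they sit at about (278,190), (287,211), (296,232) and (307,256), with the knob at (277,175). I'll enlarge this area.

```bash
python3 - <<'E'
from h import *
im=cv2.imread('pics/side0.png')[160:310,240:370]; cv2.imwrite('pics/c1.png',cv2.resize(im,None,fx=4,fy=4,interpolation=cv2.INTER_CUBIC)[:600])
im=cv2.imread('pics/scene0.png')[170:295,235:365]; cv2.imwrite('pics/c2.png',cv2.resize(im,None,fx=4.8,fy=4.8,interpolation=cv2.INTER_CUBIC)[:600])
E
```

```text
(no output)
```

View pics/c1.png

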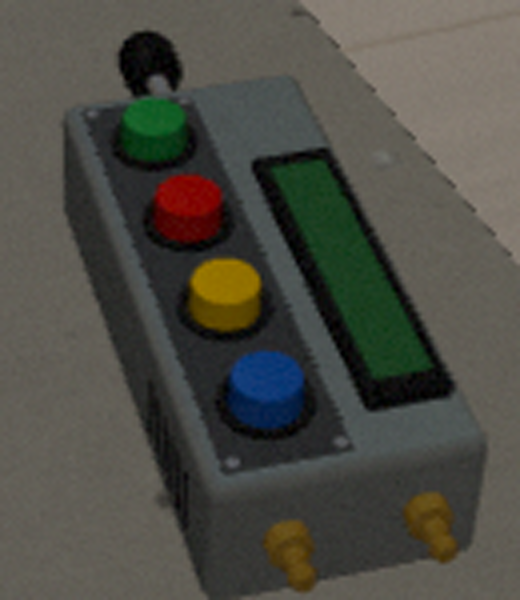

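View pics/c2.png

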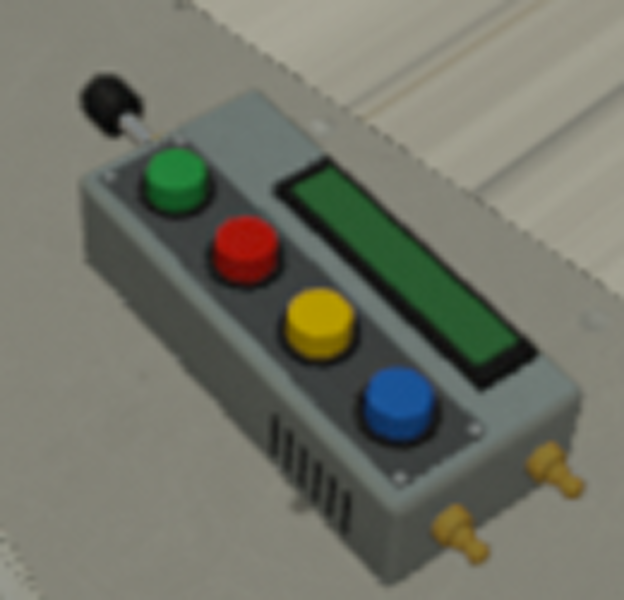

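The crops give these key-top centres. c1 (side): green (154,116), red (189,195), yellow (227,282), blue (268,372). c2 (scene): green (176,170), red (246,238), yellow (320,311), blue (400,392). The knob is at c1 (149,62) and c2 (110,104).

```bash
python3 - <<'E'
from h import *
c1=dict(g=(154,116),r=(189,195),y=(227,282),b=(268,372),k=(149,62)); c2=dict(g=(176,170),r=(246,238),y=(320,311),b=(400,392),k=(110,104))
est={}
for k in c1:
    z=.045 if k=='k' else .086
    u1=(c1[k][0]-1.5)/4+240,(c1[k][1]-1.5)/4+160; u2=(c2[k][0]-1.9)/4.8+235,(c2[k][1]-1.9)/4.8+170
    a,b=pt('side',*u1,z),pt('scene',*u2,z); est[k]=(a+b)/2
    print(k,a,pt('side',*u1),b,pt('scene',*u2))
P=np.array([est[k][:2] for k in 'byrg']); i=np.arange(4)-1.5
m=P.mean(0); d=(i@P)/(i@i); print('pitch',np.linalg.norm(d)); yd=d/np.linalg.norm(d); xd=np.array([yd[1],-yd[0]])
print('yaw deg',np.degrees(np.arctan2(-yd[0],yd[1])),'center',m+.022*xd)
for j,k in enumerate('byrg'): print(k,m+i[j]*.054*yd)
print('knob',m+.022*xd+.17*yd, 'if knob on axis; measured',est['k'], 'local',[(est['k'][:2]-m-.022*xd)@v for v in (xd,yd)])
E
```

```text
g [0.50107621 0.13350516 0.086     ] [0.50199632 0.13584242 0.08405456] [0.50064654 0.13676245 0.086     ] [0.50043751 0.13652111 0.08632932]
r [0.49581077 0.07955051 0.086     ] [0.49661869 0.08147246 0.084256  ] [0.49582417 0.08344434 0.086     ] [0.49591987 0.08354317 0.08584737]
y [0.49033111 0.02551431 0.086     ] [0.4904933  0.02587313 0.08564208] [0.49061996 0.03036126 0.086     ] [0.49029355 0.03006447 0.08652757]
b [ 0.48576741 -0.02551955  0.086     ] [ 0.48636684 -0.02429508  0.08465224] [ 0.48459086 -0.02380762  0.086     ] [ 0.48414411 -0.02415668  0.08673353]
k [0.53310911 0.22262796 0.045     ] [0.52783423 0.20908707 0.05566485] [0.53275461 0.22516209 0.045     ] [0.52506367 0.21536181 0.05694472]
pitch 0.05355204944677619
yaw deg -5.614085498893835 center [0.51497785 0.05282415]
b [ 0.48515934 -0.02563512]
y [0.49044203 0.02810587]
r [0.49572472 0.08184685]
g [0.50100741 0.13558783]
knob [0.53160854 0.22200873] if knob on axis; measured [0.53293186 0.22389502 0.045     ] local [np.float64(0.001132444344270458), np.float64(0.17200670578742158)]
```

Pitch is 53.6 mm against a nominal 54, heights are 84–87 mm against 86, and the knob is within 2 mm of its predicted place, so the measurements hold. I'll head for the blue key with the jaw shut and the tool's y along the box's x.

Request:
apply_moves([
  {"slide": [-45.7, -38.3, 6], "turn": 12.1},
  {"slide": [-45.7, -38.3, 6], "turn": 12.1},
  {"slide": [-45.7, -38.3, 6], "turn": 12.1},
  {"slide": [-45.7, -38.3, 6], "turn": 12.1},
  {"slide": [-45.7, -38.3, 6], "turn": 12.1},
  {"slide": [-45.7, -38.3, 6], "turn": 12.1},
  {"slide": [-45.7, -38.3, 6], "turn": 12.1},
  {"slide": [-45.7, -38.3, 6], "turn": 12.1},
  {"slide": [-45.7, -38.3, 6], "turn": 12.1},
  {"slide": [-45.7, -38.3, 6], "turn": 12.1},
  {"slide": [-45.7, -38.3, 6], "turn": 12.1},
  {"slide": [-45.7, -38.3, 6], "turn": 12.1},
], jaw=-1, force=60)

```text
time: 1.1
position: [0.4411, 0.0617, 0.1585]
eef_rot: [0.741, 0.672, 0.0, -0.0]
ft_force: [1.5, 0.8, -0.7]
finger_gap: 0.0
gripper_force: 0.0
```

```bash
cat >> h.py <<'E'
from scipy.spatial.transform import Rotation as R
YAW=-5.6
def go(x,y,z):
    s=ctrl.sense(); r=R.from_quat(s['eef_rot']); M=r.as_matrix()
    d=M.T@(np.array([x,y,z])-s['position'])*100
    a=np.degrees(np.arctan2(M[1,1],M[0,1]))
    print('t',s['time'],'pos',s['position'].round(4),'slide cm',d.round(2),'turn',round((a-YAW)/6,2),'tilt z',M[:,2].round(3),'F',s['ft_force'].round(1),s['finger_gap'])
E
python3 -c "
from h import *
go(.4852,-.0256,.110)"
```

```text
t 1.1 pos [0.4411 0.0617 0.1585] slide cm [-8.26  5.24  4.84] turn 0.0 tilt z [-0.     0.001 -1.   ] F [ 1.5  0.8 -0.7] 1.4781919488781596e-05
```

Request:
apply_moves([
  {"slide": [-8.3, 5.2, 2.5], "turn": 0},
  {"slide": [-8.3, 5.2, 2.5], "turn": 0},
  {"slide": [-8.3, 5.2, 4.8], "turn": 0},
  {"slide": [-8.3, 5.2, 4.8], "turn": 0},
  {"slide": [-8.3, 5.2, 4.8], "turn": 0},
  {"slide": [-8.3, 5.2, 4.8], "turn": 0},
])

```text
time: 1.6
position: [0.4844, -0.023, 0.1107]
eef_rot: [0.74, 0.672, -0.0, -0.001]
ft_force: [0.3, 0.0, 0.5]
finger_gap: -0.0
gripper_force: 0.0
```

```bash
python3 -c "
from h import *
go(.4852,-.0256,.087)
save('wrist')
im=cv2.imread('pics/wrist0.png')"
```

```text
t 1.6 pos [ 0.4844 -0.023   0.1107] slide cm [-0.25  0.11  2.37] turn 0.02 tilt z [-0.001  0.001 -1.   ] F [0.3 0.  0.5] -3.829199197859933e-05
```

View pics/wrist0.png

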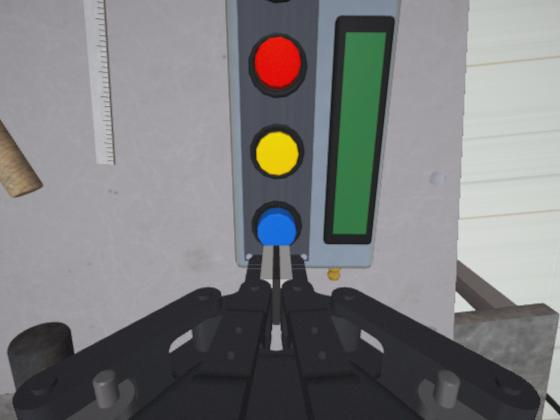

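The wrist view shows the fingertips over the near part of the blue key, with key centres at about (277,228), (277,153) and (278,62). I'll cross-check the positions.

```bash
python3 -c "
from h import *
for p in ((277,228),(277,153),(278,62)): print(pt('wrist',*p,.086),pt('wrist',*p))
go(.4852,-.0256,.087)"
```

```text
[ 0.48646134 -0.02072079  0.086     ] [ 0.48649448 -0.02031829  0.08706507]
[0.49128822 0.03100115 0.086     ] [0.49129781 0.03117684 0.08763549]
[0.49687236 0.08441607 0.086     ] [0.49683607 0.08414876 0.08755482]
t 1.65 pos [ 0.4849 -0.0224  0.1112] slide cm [-0.32  0.06  2.42] turn 0.03 tilt z [ 0.001  0.001 -1.   ] F [-0.3 -0.7 -0.2] 0.00010389778728488999
```

Request:
apply_moves([
  {"slide": [-0.15, 0.1, 1.0], "turn": 0},
  {"slide": [-0.15, 0.1, 2.2], "turn": 0},
  {"slide": [-0.15, 0.1, 2.6], "turn": 0},
  {"slide": [-0.15, 0.1, 2.9], "turn": 0},
  {"slide": [-0.15, 0.1, 3.1], "turn": 0},
  {"slide": [-0.15, 0.1, 3.1], "turn": 0},
  {"slide": [-0.15, 0.1, 3.1], "turn": 0},
])

```text
time: 2.23
position: [0.4859, -0.0256, 0.0801]
eef_rot: [0.74, 0.672, 0.0, 0.0]
ft_force: [-0.1, 0.2, 0.3]
finger_gap: 0.0002
gripper_force: 0.0
```

Request:
apply_moves([
  {"slide": [0, 0, 0.2], "turn": 0},
  {"slide": [0, 0, 0.4], "turn": 0},
  {"slide": [0, 0, 0.4], "turn": 0},
  {"slide": [0, 0, 0.4], "turn": 0},
])

```text
time: 2.57
position: [0.4855, -0.0258, 0.0757]
eef_rot: [0.741, 0.672, -0.0, -0.0]
ft_force: [-0.8, -0.4, -0.5]
finger_gap: -0.0001
gripper_force: 0.0
```

```bash
python3 -c "
from h import *
go(.486,-.024,.1)
p=save('side'); im=cv2.imread('pics/side0.png')[160:310,240:370]; cv2.imwrite('pics/c3.png',cv2.resize(im,None,fx=4,fy=4,interpolation=cv2.INTER_CUBIC))"
```

```text
t 2.5667 pos [ 0.4855 -0.0258  0.0757] slide cm [ 0.18  0.03 -2.43] turn 0.01 tilt z [-0. -0. -1.] F [-0.8 -0.4 -0.5] -8.156079238085864e-05
```

View pics/c3.png

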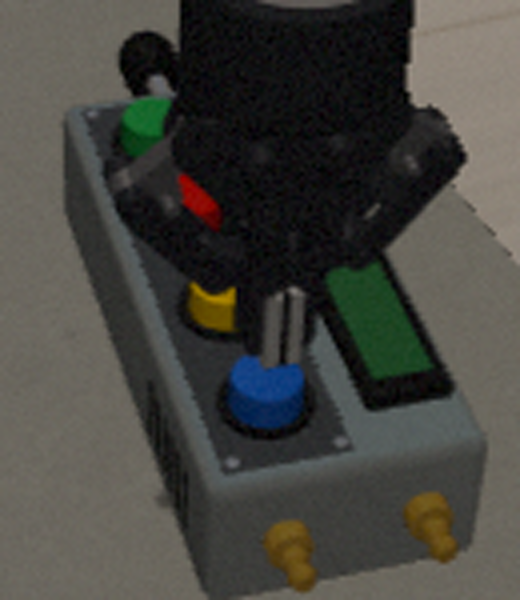

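```bash
python3 -c "
from h import *
for n in ('side',):
  f=np.load(n+'.npz')
  for p in ([.4855,-.0258,.0757],[.4855,-.0258,.086],[.4855,-.0258,.095],[.4855,-.01,.09]):
    c=np.linalg.inv(f['cam_to_world'])@np.append(p,1); u=f['cx']+f['fx']*c[0]/-c[2]; v=f['cy']-f['fy']*c[1]/-c[2]
    print(p,(u-240)*4+1.5,(v-160)*4+1.5)
print(pt('side',240+281/4,160+350/4),pt('side',240+281/4,160+330/4),pt('side',240+268/4,160+385/4), pt('side',240+265/4,160+372/4))
"
```

```text
[0.4855, -0.0258, 0.0757] 266.2586048207904 392.2586407745546
[0.4855, -0.0258, 0.086] 267.63588350606824 372.6772556403977
[0.4855, -0.0258, 0.095] 268.8590911375884 355.28636737074294
[0.4855, -0.01, 0.09] 251.54527954237892 337.0922294978551
[ 0.4848259  -0.03807629  0.10840782] [ 0.48398764 -0.03854552  0.11903596] [ 0.4837879  -0.03167086  0.08489813] [ 0.48555515 -0.02477935  0.08459759]
```

```bash
python3 -c "
from h import *
for c in (272,283,295):
  for v in range(320,392,8): print(c,v,pt('side',240+c/4,160+v/4).round(3))
s=ctrl.sense(); print(s['joint_pos'],s['position'])
"
```

```text
272 320 [ 0.481 -0.037  0.124]
272 328 [ 0.481 -0.038  0.12 ]
272 336 [ 0.481 -0.037  0.115]
272 344 [ 0.482 -0.037  0.111]
272 352 [ 0.482 -0.037  0.107]
272 360 [ 0.482 -0.037  0.104]
272 368 [ 0.488 -0.026  0.087]
272 376 [ 0.487 -0.028  0.085]
272 384 [ 0.485 -0.032  0.085]
283 320 [ 0.485 -0.038  0.123]
283 328 [ 0.485 -0.038  0.12 ]
283 336 [ 0.485 -0.038  0.115]
283 344 [ 0.485 -0.038  0.111]
283 352 [ 0.486 -0.038  0.107]
283 360 [ 0.486 -0.037  0.102]
283 368 [ 0.492 -0.026  0.085]
283 376 [ 0.49  -0.03   0.086]
283 384 [ 0.489 -0.034  0.086]
295 320 [ 0.489 -0.038  0.122]
295 328 [ 0.49  -0.038  0.118]
295 336 [ 0.49  -0.038  0.114]
295 344 [ 0.49  -0.038  0.109]
295 352 [ 0.491 -0.037  0.105]
295 360 [ 0.491 -0.038  0.101]
295 368 [ 0.497 -0.027  0.085]
295 376 [ 0.495 -0.031  0.085]
295 384 [ 0.493 -0.035  0.085]
[-0.44575005  0.33764116  0.57503788  1.88801215 -0.2189099   0.97831041
  0.12954159] [ 0.48554868 -0.02581505  0.07573728]
```

Depth shows the real fingertips about 24 mm above the reported TCP (tip z ≈ 0.100, key top 0.085), while x and y agree. I'll go on down by force.

Request:
apply_moves([
  {"slide": [0.1, 0, 0.5], "turn": 0},
  {"slide": [0.1, 0, 1.0], "turn": 0},
  {"slide": [0.1, 0, 1.3], "turn": 0},
  {"slide": [0.1, 0, 1.5], "turn": 0},
  {"slide": [0.1, 0, 1.7], "turn": 0},
  {"slide": [0.1, 0, 1.7], "turn": 0},
  {"slide": [0.1, 0, 1.7], "turn": 0},
])

```text
time: 3.2
position: [0.4854, -0.0245, 0.0587]
eef_rot: [0.741, 0.672, -0.0, -0.0]
ft_force: [-0.9, 1.0, 2.3]
finger_gap: 0.0001
gripper_force: 1.3
```

Contact. Next, down to the bottom stop.

Request:
apply_moves([
  {"slide": [0, 0, 0.2], "turn": 0},
  {"slide": [0, 0, 0.4], "turn": 0},
  {"slide": [0, 0, 0.6], "turn": 0},
  {"slide": [0, 0, 0.6], "turn": 0},
  {"slide": [0, 0, 0.6], "turn": 0},
])

```text
time: 3.62
position: [0.4857, -0.0245, 0.0552]
eef_rot: [0.741, 0.672, 0.001, -0.001]
ft_force: [-7.3, 1.7, 21.6]
finger_gap: 0.0003
gripper_force: 10.5
```

Request:
apply_moves([
  {"slide": [0, 0, -2], "turn": 0},
  {"slide": [0, 0, -5], "turn": 0},
  {"slide": [0, 0, -5.5], "turn": 0},
  {"slide": [25.4, 2.2, -5.5], "turn": 0},
  {"slide": [25.4, 2.2, -5.5], "turn": 0},
  {"slide": [25.4, 2.2, -5.5], "turn": 0},
  {"slide": [25.4, 2.2, -5.5], "turn": 0},
  {"slide": [25.4, 2.2, -5.5], "turn": 0},
  {"slide": [25.4, 2.2, -5.5], "turn": 0},
  {"slide": [25.4, 2.2, -5.5], "turn": 0},
  {"slide": [25.4, 2.2, -5.5], "turn": 0},
])

```text
time: 4.53
position: [0.5314, 0.2312, 0.1064]
eef_rot: [0.738, 0.675, 0.0, -0.001]
ft_force: [0.1, -0.6, -0.7]
finger_gap: -0.0002
gripper_force: 0.0
```

Request:
apply_moves([
  {"slide": [0, 0, 0], "turn": 0},
  {"slide": [0, 0, 0], "turn": 0},
  {"slide": [0, 0, 0], "turn": 0},
  {"slide": [0, 0, 0], "turn": 0},
  {"slide": [0, 0, 0], "turn": 0},
  {"slide": [0, 0, 0], "turn": 0},
], jaw=1)

```text
time: 5.03
position: [0.5323, 0.2251, 0.108]
eef_rot: [0.741, 0.671, 0.0, 0.0]
ft_force: [0.5, -0.7, 0.3]
finger_gap: 0.0722
gripper_force: 0.0
```

```bash
python3 -c "
from h import *
go(.5325,.2255,.04)
save('wrist')"
```

```text
t 5.0333 pos [0.5323 0.2251 0.108 ] slide cm [0.04 0.01 6.8 ] turn -0.01 tilt z [ 0.  0. -1.] F [ 0.5 -0.7  0.3] 0.07221016038916349
```

View pics/wrist0.png

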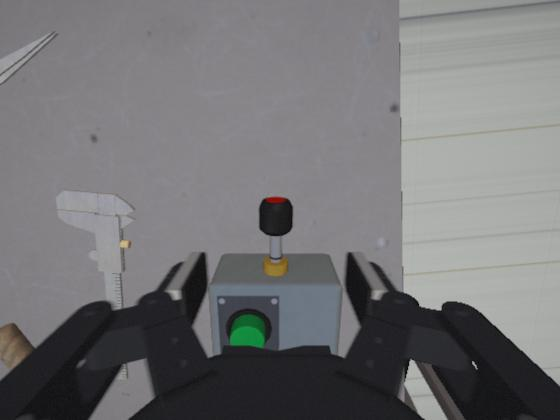

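The wrist view shows the knob at (276,216), between the open fingers laterally, with the box end below it. I'll check its position numerically.

```bash
python3 -c "
from h import *
f=np.load('wrist.npz'); print(f['cam_to_world'].round(3))
print(pt('wrist',276,217),pt('wrist',276,217,.057),pt('wrist',276,232),pt('wrist',276,205))
print(pt('wrist',262,217),pt('wrist',290,217),pt('wrist',240,265),pt('wrist',310,265),pt('wrist',276,257))"
```

```text
[[ 0.995  0.093  0.028  0.54 ]
 [-0.097  0.953  0.285  0.3  ]
 [ 0.    -0.287  0.958  0.274]
 [ 0.     0.     0.     1.   ]]
[0.53317787 0.22733725 0.05919215] [0.53310712 0.22660012 0.057     ] [0.53196196 0.214902   0.05919506] [0.53406566 0.2364039  0.05710739]
[0.52199153 0.22697911 0.05490812] [0.54413513 0.22393055 0.05231823] [0.495761   0.17780266 0.03748752] [0.55859988 0.17112692 0.03652148] [0.52942383 0.18888975 0.05033097]
```

Request:
apply_moves([
  {"slide": [0.05, 0.05, 3], "turn": 0},
  {"slide": [0.05, 0.05, 6], "turn": 0},
  {"slide": [0.05, 0.05, 8], "turn": 0},
  {"slide": [0.05, 0.05, 9.3], "turn": 0},
  {"slide": [0.05, 0.05, 10], "turn": 0},
  {"slide": [0.05, 0.05, 10.4], "turn": 0},
  {"slide": [0.05, 0.05, 10.4], "turn": 0},
  {"slide": [0.05, 0.05, 10.4], "turn": 0},
])

```text
time: 5.75
position: [0.5335, 0.2266, 0.0046]
eef_rot: [0.741, 0.672, 0.001, 0.0]
ft_force: [0.4, 0.1, 0.5]
finger_gap: 0.0853
gripper_force: 0.0
```

Request:
apply_moves([
  {"slide": [0, 0, 0], "turn": 0},
  {"slide": [0, 0, 0], "turn": 0},
  {"slide": [0, 0, 0], "turn": 0},
  {"slide": [0, 0, 0], "turn": 0},
  {"slide": [0, 0, 0], "turn": 0},
  {"slide": [0, 0, 0], "turn": 0},
  {"slide": [0, 0, 0], "turn": 0},
  {"slide": [0, 0, 0], "turn": 0},
], jaw=-1, force=50)

```text
time: 6.42
position: [0.5321, 0.2266, 0.0043]
eef_rot: [0.741, 0.672, -0.0, -0.001]
ft_force: [-3.0, -0.3, 6.3]
finger_gap: 0.0262
gripper_force: 49.0
```

Gripped, with the gap at 26 mm. Now I'll pull 20 mm along tool +x.

Request:
apply_moves([
  {"slide": [0.4, 0, 0], "turn": 0},
  {"slide": [0.8, 0, 0], "turn": 0},
  {"slide": [1.2, 0, 0], "turn": 0},
  {"slide": [1.6, 0, 0], "turn": 0},
  {"slide": [1.9, 0, 0], "turn": 0},
  {"slide": [2.0, 0, 0], "turn": 0},
  {"slide": [2.0, 0, 0], "turn": 0},
  {"slide": [2.0, 0, 0], "turn": 0},
])

```text
time: 7.08
position: [0.5342, 0.2466, 0.0044]
eef_rot: [0.74, 0.672, -0.0, -0.001]
ft_force: [-2.6, 0.4, 5.5]
finger_gap: 0.0257
gripper_force: 49.1
```

```bash
python3 -c "
from h import *
go(.5345,.2465,.0043)
save('side');im=cv2.imread('pics/side0.png')[140:220,240:350]; cv2.imwrite('pics/c4.png',cv2.resize(im,None,fx=6,fy=6,interpolation=cv2.INTER_CUBIC))"
```

```text
t 7.0833 pos [0.5342 0.2466 0.0044] slide cm [-0.01  0.04  0.01] turn 0.01 tilt z [-0.001  0.001 -1.   ] F [-2.6  0.4  5.5] 0.025726986057388594
```

View pics/c4.png

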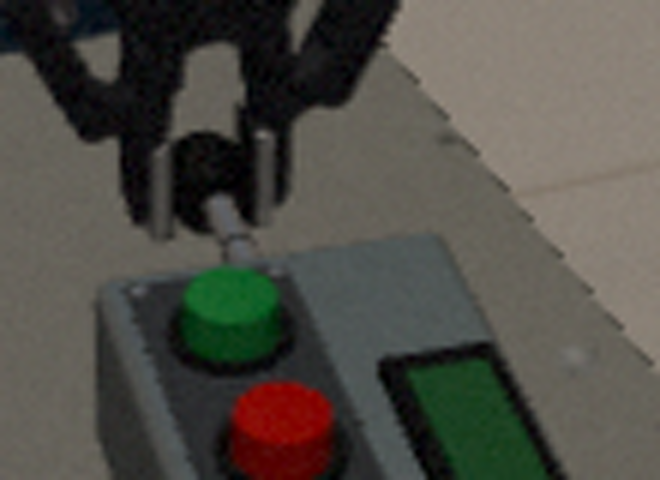

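The crop shows the knob between the pads, centred at about (208,180), pulled clear of the box end. The axial force is near 0, so it sits at the click. I'll release, lift, and look again.

Request:
apply_moves([
  {"slide": [0, 0, 0], "turn": 0},
  {"slide": [0, 0, 0], "turn": 0},
  {"slide": [0, 0, 0], "turn": 0},
  {"slide": [0, 0, 0], "turn": 0},
  {"slide": [0, 0, 0], "turn": 0},
  {"slide": [0, 0, 0], "turn": 0},
  {"slide": [0, 0, -3], "turn": 0},
  {"slide": [0, 0, -6], "turn": 0},
  {"slide": [0, 0, -10], "turn": 0},
  {"slide": [0, 0, -11], "turn": 0},
  {"slide": [0, 0, -11], "turn": 0},
  {"slide": [0, 0, -11], "turn": 0},
], jaw=1)

```text
time: 8.13
position: [0.5351, 0.2464, 0.1143]
eef_rot: [0.741, 0.672, 0.001, 0.0]
ft_force: [-0.3, 0.5, -0.0]
finger_gap: 0.0857
gripper_force: 0.0
```

```bash
python3 -c "
from h import *
go(.491,.029,.1)
save('side');save('wrist')
im,d=np.load('wrist.npz')['im'],0
g=im.max(2); 
n,l,st,c=cv2.connectedComponentsWithStats((g[150:320,225:330]<45).astype(np.uint8)); print([(s,q+[225,150]) for s,q in zip(st[1:].tolist(),c[1:]) if s[4]>100])
im=cv2.imread('pics/wrist0.png')[150:330,180:380]; cv2.imwrite('pics/c5.png',cv2.resize(im,None,fx=3,fy=3))"
```

```text
t 8.1333 pos [0.5351 0.2464 0.1143] slide cm [-22.07  -2.28   1.41] turn 0.01 tilt z [ 0.001  0.001 -1.   ] F [-0.3  0.5 -0. ] 0.08571244014710387
[([36, 49, 32, 36, 947], array([275.97993664, 216.81731785]))]
```

View pics/c5.png

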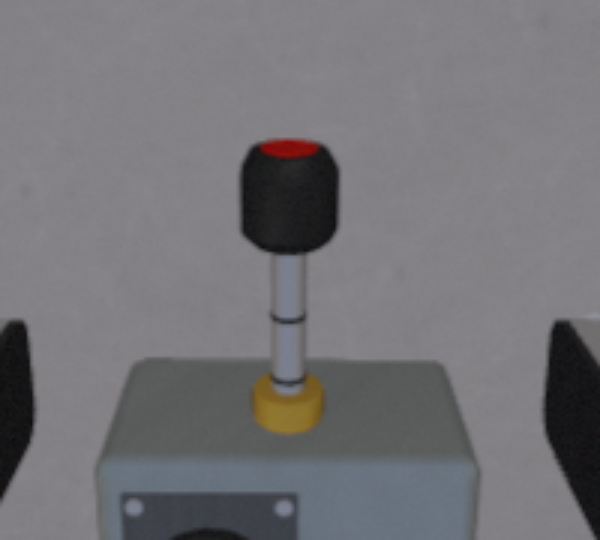

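The rod is out with a ring line at the gold bush. The knob sits at the same wrist pixel (276,217) as before, with the arm 20 mm further on, so it's at the middle click. Yellow next.

Request:
apply_moves([
  {"slide": [-22.1, -2.3, 0], "turn": 0},
  {"slide": [-22.1, -2.3, 0], "turn": 0},
  {"slide": [-22.1, -2.3, 0], "turn": 0},
  {"slide": [-22.1, -2.3, 0], "turn": 0},
  {"slide": [-22.1, -2.3, 0], "turn": 0},
  {"slide": [-22.1, -2.3, 0], "turn": 0},
  {"slide": [-22.1, -2.3, 0], "turn": 0},
  {"slide": [-22.1, -2.3, 0], "turn": 0},
  {"slide": [-22.1, -2.3, 1], "turn": 0},
  {"slide": [-22.1, -2.3, 3], "turn": 0},
  {"slide": [-22.1, -2.3, 3], "turn": 0},
  {"slide": [-22.1, -2.3, 3], "turn": 0},
], jaw=-1)

```text
time: 9.23
position: [0.4887, 0.0303, 0.0819]
eef_rot: [0.74, 0.673, -0.002, -0.001]
ft_force: [0.3, 0.5, 0.8]
finger_gap: -0.0002
gripper_force: 0.0
```

```bash
python3 -c "
from h import *
go(.491,.029,.0552)"
```

```text
t 9.2333 pos [0.4887 0.0303 0.0819] slide cm [-0.1   0.25  2.67] turn 0.04 tilt z [-0.005 -0.001 -1.   ] F [0.3 0.5 0.8] -0.00015267547063632642
```

Request:
apply_moves([
  {"slide": [0, 0.1, 1.0], "turn": 0},
  {"slide": [0, 0.1, 1.8], "turn": 0},
  {"slide": [0, 0.1, 2.2], "turn": 0},
  {"slide": [0, 0.1, 2.5], "turn": 0},
  {"slide": [0, 0.1, 2.8], "turn": 0},
  {"slide": [0, 0.1, 3.0], "turn": 0},
  {"slide": [0, 0.1, 3.1], "turn": 0},
  {"slide": [0, 0.1, 3.1], "turn": 0},
  {"slide": [0, 0.1, 3.1], "turn": 0},
])

```text
time: 9.98
position: [0.4916, 0.029, 0.0553]
eef_rot: [0.741, 0.672, 0.001, -0.001]
ft_force: [-5.7, 0.9, 17.0]
finger_gap: 0.0001
gripper_force: 9.0
```

Request:
apply_moves([
  {"slide": [0, 0, -2], "turn": 0},
  {"slide": [0, 0, -4.5], "turn": 0},
  {"slide": [0, 0, -5], "turn": 0},
  {"slide": [0, 0, -5], "turn": 0},
  {"slide": [5, 0, -5], "turn": 0},
  {"slide": [10.8, 0, -5], "turn": 0},
  {"slide": [10.8, 0, -5], "turn": 0},
  {"slide": [10.8, 0, -4], "turn": 0},
  {"slide": [10.8, 0, -3], "turn": 0},
  {"slide": [10.8, 0, -3], "turn": 0},
  {"slide": [10.8, 0, -3], "turn": 0},
])

```text
time: 10.9
position: [0.5004, 0.1335, 0.0811]
eef_rot: [0.742, 0.671, -0.002, -0.0]
ft_force: [-1.0, 0.0, 0.1]
finger_gap: -0.0002
gripper_force: 0.0
```

```bash
python3 -c "
from h import *
go(.502,.137,.0552)"
```

```text
t 10.9 pos [0.5004 0.1335 0.0811] slide cm [0.37 0.13 2.59] turn -0.02 tilt z [-0.003 -0.002 -1.   ] F [-1.   0.   0.1] -0.00018832509982869307
```

Request:
apply_moves([
  {"slide": [0, 0, 1.0], "turn": 0},
  {"slide": [0, 0, 1.8], "turn": 0},
  {"slide": [0, 0, 2.2], "turn": 0},
  {"slide": [0, 0, 2.5], "turn": 0},
  {"slide": [0, 0, 2.8], "turn": 0},
  {"slide": [0, 0, 3.0], "turn": 0},
  {"slide": [0, 0, 3.2], "turn": 0},
  {"slide": [0, 0, 3.2], "turn": 0},
  {"slide": [0, 0, 3.2], "turn": 0},
])

```text
time: 11.65
position: [0.5017, 0.1355, 0.0553]
eef_rot: [0.741, 0.672, 0.0, -0.001]
ft_force: [-11.1, -2.2, 29.7]
finger_gap: -0.0003
gripper_force: 15.0
```

Bottomed at 30 N. I'll lift off, move aside and verify.

Request:
apply_moves([
  {"slide": [0, 0, -3], "turn": 0},
  {"slide": [0, 0, -6], "turn": 0},
  {"slide": [0, 0, -10], "turn": 0},
  {"slide": [0, -4, -14], "turn": 0},
  {"slide": [0, -12, -15], "turn": 0},
  {"slide": [0, -12, -15], "turn": 0},
  {"slide": [0, -12, -15], "turn": 0},
  {"slide": [0, -12, -15], "turn": 0},
  {"slide": [0, -12, -15], "turn": 0},
  {"slide": [0, -12, -15], "turn": 0},
])

```text
time: 12.48
position: [0.3835, 0.1472, 0.2006]
eef_rot: [0.741, 0.672, 0.0, 0.0]
ft_force: [0.3, 0.3, -0.2]
finger_gap: -0.0002
gripper_force: 0.0
```

```bash
python3 -c "
from h import *
save('side')
im=cv2.imread('pics/side0.png')[160:310,240:370]; cv2.imwrite('pics/c6.png',cv2.resize(im,None,fx=4,fy=4,interpolation=cv2.INTER_CUBIC))
for p in((278,188),(287,208),(296,230),(306.5,253)): print(pt('side',*p).round(4))"
```

```text
[0.5064 0.1476 0.0757]
[0.4969 0.0817 0.0848]
[0.4905 0.0272 0.0848]
[ 0.4855 -0.0258  0.0855]
```

View pics/c6.png

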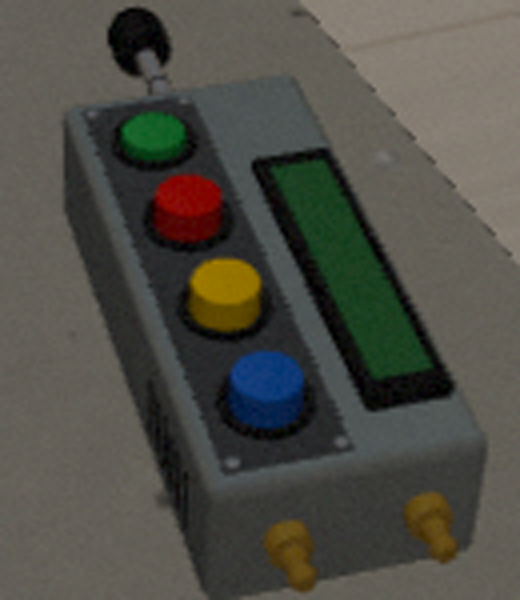

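The crop shows green locked down at (153,132), the red, yellow and blue keys up, and the rod at its middle click with the knob at (138,40).

```bash
python3 -c "
from rig import ctrl
print(ctrl.close_job())"
```

```text
the job is handed in; nothing more can be done
None
```

I pressed blue, pulled the rod to its middle click, pressed yellow, and locked green down, in that order and without touching red; the job was handed in at about 12.5 s.

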